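# Fetch the hold-down bolt from behind the jars

## Robot

A 6-joint arm with a two-finger parallel gripper is mounted at the origin on the work surface; the furniture and walls round the work are solid. World frame = base frame: x ahead of the robot, y to its left, z up, the work surface at z = 0. Lengths are in m, angles in degrees, forces in N, time in s.
With the tool pointing down it reaches from about 0.4 to 0.825 m from the base axis. Payload 7 kg.
Tool frame: the origin (TCP) lies midway between the tips of the shut fingers; the grasp point (between the pads) lies 19 mm behind it; z points along the fingers, y is the line along which they close (so a half turn about z gives the same grasp; the last joint's range is limited). The gripper opens to 88 mm and grips with 3 to 60 N. Pads are 19 mm wide; open, the fingers measure 130 mm over their backs; the gripper's body (78 mm by 193 mm) begins 47 mm behind the grasp point.
Start: joints at [-56.201, 20.546, 0.682, 0, -70.136, -16.507], TCP at [0.201, -0.644, 0.227] pointing down, gripper open.
Joint ranges: [-176.03, 176.03], [-82.01, 121.73], [-58.28, 71.71], [-173.87, 95.51], [-174.79, -0.11], [-173.66, 173.66]. Speed limits (degrees/s): [136.94, 136.94, 172.46, 180, 180, 180].

## Interface

Orientations are given as [roll, pitch, yaw] about the fixed x, y, z axes, in that order (R = Rz(yaw) Ry(pitch) Rx(roll)).
In Python, from plant import ctrl gives the robot as it stands. The module is installed in compiled form; this text tells all that it offers.
- The arm moves only by the tool send_rows, never from a script. Its argument "plan" is a list that holds one entry, the list of rows, each a list of 6 numbers: the shift along the tool's x, y, z in a scale on which 1.0 is 60 cm, then the turn, a rotation vector about the tool's x, y, z in shares of 60 degrees (1.0 is 60 degrees). A call has 1 to 8 rows; each row is the pose to reach, as a shift and turn from the pose commanded when the call began, along the tool's axes at that moment; what a row does not reach only later rows make up. A row lasts 1/12 s, in which the tool goes at most 41.7 mm and 7.16 degrees, less where a joint would pass 70% of its speed; a pose out of reach is approached as far as the arm can. No shift or turn number may pass 1 either way. A call with a gripper value outside its range is refused whole. "fingers" is the opening, from 0 (shut) to 1 (fully open), set as the call begins (left out, the last holds). The fingers move at their own pace and stop on an object; the grip force is fixed at half the most. Time passes only in rows, so rows that repeat a pose let the fingers close. It gives the time, the measured TCP pose, the force, the opening and the grip force at its end, in the units of the state.
- ctrl.get_obs(): the state, without advancing time (a new reading comes with each control period).
- ctrl.snapshot(name): name is "scene" or "top"; returns a dict with "img" (420x560x3 uint8, red, green, blue), "K" (3x3 intrinsics, pixels), "pose" (4x4, takes a point from camera to world coordinates). Camera axes: x right, y down, z forward; pixel columns grow to the right and rows downward; lengths in m; the calibration is good to about 2 mm. A picture is of the moment at which its call begins. There is no depth.
- ctrl.close_job(): hands the job in; it is judged then, once.
The state is a dict: "clock": time; "joint_pos": joint angles; "qvel": joint speeds; "tau": joint torques, N m; "tool_pos": TCP position; "orientation": TCP orientation; "force": force on the tool from outside, world axes, zero at the start; "moment": the same for the moment, N m; "opening": finger opening in m; "gripper_force": force on a finger pad.
Only numpy, scipy, OpenCV 4.12 (cv2) and the standard library are available. Lean on these libraries where they do the work, as an engineer would, in place of code of your own. Each camera call takes 0.05 s, during which the arm holds its last target. There are 200 camera calls.

## Task

Two jars stand in the way on the metal guard plate, one on each side of the orange-handled hold-down bolt: first move both jars to the black rubber mat, then turn the bolt a quarter turn so that its hammer-head foot lines up with the slot, lift it out and stand it upright in the middle of the blue tray while the jars wait on the mat. Then put each jar back, upright, where it stood on the plate, and leave the masking tape, the white jar with the blue lid and the sanding block alone.

Things in the scene. Friction and masses are not known exactly. Their poses are not given: they have to be found in the camera images.
- clamp_base: clamping base, fixed: low wooden box 110 mm (its x) by 190 mm (its y), topped by an aluminium guard plate 6 mm thick whose top is 30 mm above the origin (centre of the underside). At the start the jars stand on the plate about 46 mm from its centre, one at +y, one at -y (which is where varies), over the ends of the slot, leaving no room to grip or turn the bolt.
- slot (a point): centre of the slot in the guard plate, at the plate's top; axes as the base's. The slot is 30 mm along x by 60 mm along y and opens into a hollow whose floor is 24 mm below this point. The bolt's foot passes when its x lies within about 0.15 rad of the slot's y and it is centred within about 4 mm.
- hold_down_bolt: hold-down bolt, about 160 g, 58 mm high; origin under its foot. Steel foot 50 x 20 x 12 mm, long along its x; 14 mm round stem; orange wing handle over the foot, 50 mm along its x, 14 mm thick, 34 to 58 mm above the origin. Starts on the hollow's floor, handle across the slot (within 0.25 rad of the base's x); turns either way by hand, no spring or thread. Stands on its foot.
- red_jar: jar with a red and white label and grey lid, 52 mm across, 60 high, about 120 g, loose; origin under its centre, z up. Stands on the guard plate at the start.
- blue_jar: white jar with a dark blue label and black lid, 60 mm across, 70 high, about 160 g, loose; origin under its centre, z up. Stands on the guard plate at the start.
- rubber_mat: black rubber mat, fixed, 90 mm (its x) by 160 mm (its y), 3 mm thick; origin under its centre. Waiting place for the two jars, side by side along its y.
- bolt_tray: shallow blue tray, fixed, 90 x 90 mm outside, 14 high, walls 4 mm, floor about 4 mm thick; origin under its centre. Target of the bolt.
- cream_tape: roll of cream masking tape lying flat, 92 mm across, 24 high; origin under its centre. Bystander, leave alone.
- tall_jar: white jar with a blue lid, 66 mm across, 85 high, behind the clamping base; origin under its centre. Bystander, leave alone.
- sand_block: wooden sanding block, 63 x 104 x 32 mm, behind the clamping base; origin under its centre. Bystander, leave alone.
There are look-alikes about, which are no part of the job. Leave any turquoise or yellow look-alike of the red_jar alone.

How it is judged (in metres and radians):
On the way, in this order (a step that is already met when the one before it is completed fails the run):
1. both jars stand upright on the rubber mat, at rest, with the bolt still in the clamping base (x of red_jar in the frame of rubber_mat between -0.04 and 0.04 m and y of red_jar in the frame of rubber_mat between -0.075 and 0.075 m and z of each of red_jar, blue_jar in the frame of rubber_mat below 0.008 m and angle between each of red_jar, blue_jar's own z axis and vertical below 0.12 rad and linear speed of each of red_jar, blue_jar below 0.02 m/s and x of blue_jar in the frame of rubber_mat between -0.04 and 0.04 m and y of blue_jar in the frame of rubber_mat between -0.075 and 0.075 m and z of hold_down_bolt in the frame of clamp_base below 0.02 m and horizontal distance between hold_down_bolt and clamp_base below 0.03 m), for 0.2 s.
2. the bolt stands upright in the middle of the blue tray (within 15 mm) while both jars are still on the mat (horizontal distance between hold_down_bolt and bolt_tray below 0.015 m and z of hold_down_bolt in the frame of bolt_tray below 0.008 m and angle between each of hold_down_bolt, red_jar, blue_jar's own z axis and vertical below 0.12 rad and linear speed of each of hold_down_bolt, red_jar, blue_jar below 0.02 m/s and x of red_jar in the frame of rubber_mat between -0.04 and 0.04 m and y of red_jar in the frame of rubber_mat between -0.075 and 0.075 m and z of each of red_jar, blue_jar in the frame of rubber_mat below 0.008 m and x of blue_jar in the frame of rubber_mat between -0.04 and 0.04 m and y of blue_jar in the frame of rubber_mat between -0.075 and 0.075 m), for 0.2 s.
At the end, for the whole second after the job is handed in: Bolt standing upright (within 0.12 rad) on the floor of the blue tray, its centre within 15 mm of the tray's centre; each jar upright (within 0.12 rad) within 12 mm of where it stood at the start; all at rest and released (horizontal distance between hold_down_bolt and bolt_tray below 0.015 m and z of hold_down_bolt in the frame of bolt_tray below 0.008 m and angle between each of hold_down_bolt, red_jar, blue_jar's own z axis and vertical below 0.12 rad and linear speed of each of hold_down_bolt, red_jar, blue_jar below 0.02 m/s and distance of each of red_jar, blue_jar from where it was at the start of the episode below 0.012 m); the robot touches nothing.
It fails at once if a bystander (tape roll, white jar with blue lid, sanding block) is moved by more than 20 mm (distance of any of cream_tape, tall_jar, sand_block from where it was at the start of the episode above 0.02 m).
It fails at once if a jar or the bolt is tipped by more than 0.8 rad (angle between any of red_jar, blue_jar, hold_down_bolt's own z axis and vertical above 0.8 rad).
It also fails if it takes over 106 s, if anything falls off the work surface, if the arm or the gripper's body presses on something with over 40 N, if the wrist force passes 120 N, or if a joint passes its speed limit or range.

## Working session

There is one attempt and no reset: what is moved stays moved. The work goes in short steps, Python scripts to look and compute and a tool call to move; the robot and the scene stay as the last step left them, time stands still between calls to the robot, and variables do not carry over. Pictures are saved under pics/ and viewed, at most 14 in all, crops included, and the job is handed in when it is done.

Besides the shell and the picture viewer there is one more tool, called after "Emit:" as name(argument=value, ...) on one line, values as JSON. send_rows: Moves the arm, as the interface text tells. Its arguments: {"type":"object","properties":{"plan":{"type":"array","items":{"type":"array","items":{"type":"array","items":{"type":"number"}}}},"fingers":{"type":"number"}},"required":["plan"]}

```bash
mkdir -p pics; python3 - <<'E'
from plant import ctrl
import cv2
o=ctrl.get_obs()
print({k:o[k] for k in('clock','tool_pos','orientation','opening')})
for n in("scene","top"):
    s=ctrl.snapshot(n); cv2.imwrite(f"pics/{n}0.png",s["img"][:,:,::-1]); print(n,s["K"].tolist(),s["pose"].round(4).tolist())
E
```

```text
{'clock': 0.0, 'tool_pos': array([ 0.20046905, -0.64402949,  0.2256202 ]), 'orientation': array([ 1.79905332e+02, -8.02008898e-03, -1.62715081e+02]), 'opening': 0.0876282999573836}
scene [[454.7661264038043, 0.0, 284.6178792989995], [0.0, 454.7661264038043, 210.97605570250388], [0.0, 0.0, 1.0]] [[0.1367, 0.6757, -0.7244, 1.4697], [0.9906, -0.1012, 0.0926, 0.1409], [-0.0107, -0.7302, -0.6831, 0.9516], [0.0, 0.0, 0.0, 1.0]]
top [[519.1526466949433, 0.0, 277.02026943604574], [0.0, 519.1526466949433, 202.06667752988722], [0.0, 0.0, 1.0]] [[-0.2736, -0.9069, 0.3205, 0.0489], [-0.9619, 0.2586, -0.0894, 0.3896], [-0.0018, -0.3327, -0.943, 1.5144], [0.0, 0.0, 0.0, 1.0]]
```

View pics/scene0.png

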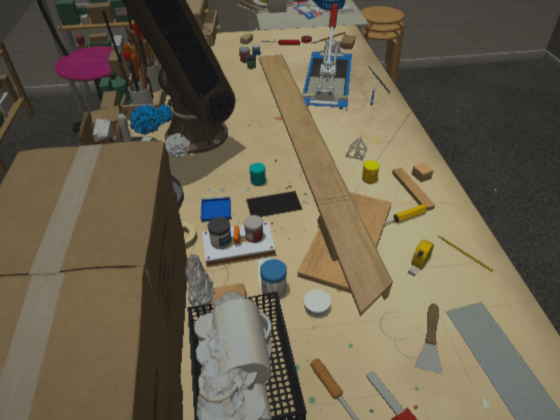

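View pics/top0.png

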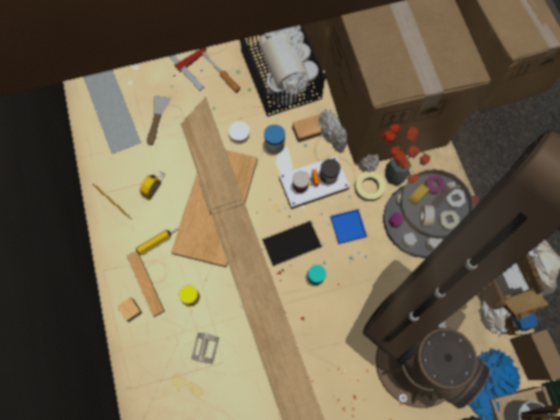

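```bash
cat > h.py <<'E'
import numpy as np, cv2
from plant import ctrl
def ray(s,uv,z):
    d=s["pose"][:3,:3]@np.linalg.inv(s["K"])@np.array([uv[0],uv[1],1.]); c=s["pose"][:3,3]
    return c+d*(z-c[2])/d[2]
def tri(sa,a,sb,b):
    P=[s["K"]@np.linalg.inv(s["pose"])[:3] for s in(sa,sb)]
    X=cv2.triangulatePoints(P[0],P[1],np.array(a,float).reshape(2,1),np.array(b,float).reshape(2,1)); return (X[:3]/X[3]).ravel()
def px(s,X):
    p=s["K"]@(np.linalg.inv(s["pose"])[:3]@np.append(X,1)); return p[:2]/p[2]
def crop(s,x,y,w,h,f,name): cv2.imwrite(name,cv2.resize(s["img"][y:y+h,x:x+w,::-1],None,fx=f,fy=f,interpolation=cv2.INTER_CUBIC))
E
python3 - <<'E'
from h import *
a=ctrl.snapshot("scene");b=ctrl.snapshot("top")
crop(a,175,175,140,110,5,"pics/c1.png");crop(b,250,110,150,120,5,"pics/c2.png")
for n,s,roi in(("scene",a,(180,170,140,100)),("top",b,(250,120,150,150))):
    x,y,w,h=roi; hsv=cv2.cvtColor(s["img"][y:y+h,x:x+w],cv2.COLOR_RGB2HSV)
    for k,lo,hi in(("tray",(105,150,60),(125,255,255)),("mat",(0,0,0),(179,255,45)),("orange",(5,190,130),(16,255,255)),("white",(0,0,150),(179,45,255))):
        m=cv2.inRange(hsv,lo,hi); cs,_=cv2.findContours(m,0,2)
        for c in sorted(cs,key=cv2.contourArea)[::-1][:2]:
            if cv2.contourArea(c)<8: continue
            r=cv2.minAreaRect(c); print(n,k,cv2.contourArea(c),(np.array(r[0])+[x,y]).round(1),(cv2.boxPoints(r)+[x,y]).round(1).tolist())
E
```

```text
scene tray 501.5 [215.1 208.8] [[199.7, 199.6], [229.0, 197.4], [230.5, 218.0], [201.2, 220.2]]
scene mat 774.0 [273.9 204.1] [[247.6, 199.6], [297.4, 191.3], [300.3, 208.6], [250.5, 216.9]]
scene mat 27.5 [219.5 231.7] [[209.8, 231.0], [228.0, 227.0], [229.2, 232.4], [211.0, 236.4]]
scene orange 28.5 [236.2 232.6] [[233.9, 238.0], [235.0, 226.8], [238.6, 227.2], [237.5, 238.3]]
scene white 763.0 [237.4 239.9] [[200.2, 231.5], [269.7, 219.7], [274.5, 248.2], [205.0, 260.0]]
scene white 41.5 [263.  260.6] [[253.5, 263.7], [267.6, 251.8], [272.5, 257.6], [258.4, 269.5]]
top tray 689.5 [348.1 226. ] [[331.1, 216.5], [358.0, 209.2], [365.2, 235.4], [338.2, 242.8]]
top mat 1175.0 [291.5 242.8] [[263.8, 240.0], [309.9, 221.9], [319.2, 245.5], [273.1, 263.7]]
top mat 96.5 [389.8 174.2] [[383.4, 165.5], [390.9, 163.5], [396.3, 182.9], [388.7, 185.0]]
top orange 41.5 [397.  152.7] [[390.9, 149.7], [395.4, 146.0], [403.1, 155.7], [398.6, 159.3]]
top orange 35.0 [315.5 177. ] [[312.4, 171.3], [316.6, 170.6], [318.6, 182.7], [314.4, 183.4]]
top white 1472.0 [309.6 168.1] [[269.8, 150.2], [329.9, 129.5], [349.4, 186.0], [289.2, 206.7]]
top white 12.5 [334.2 157.6] [[329.0, 158.0], [330.3, 154.1], [339.3, 157.1], [338.0, 161.0]]
```

View pics/c1.png

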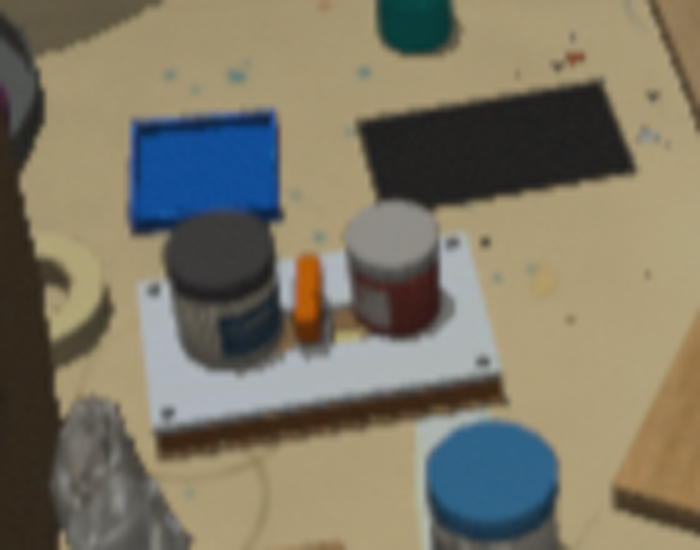

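View pics/c2.png

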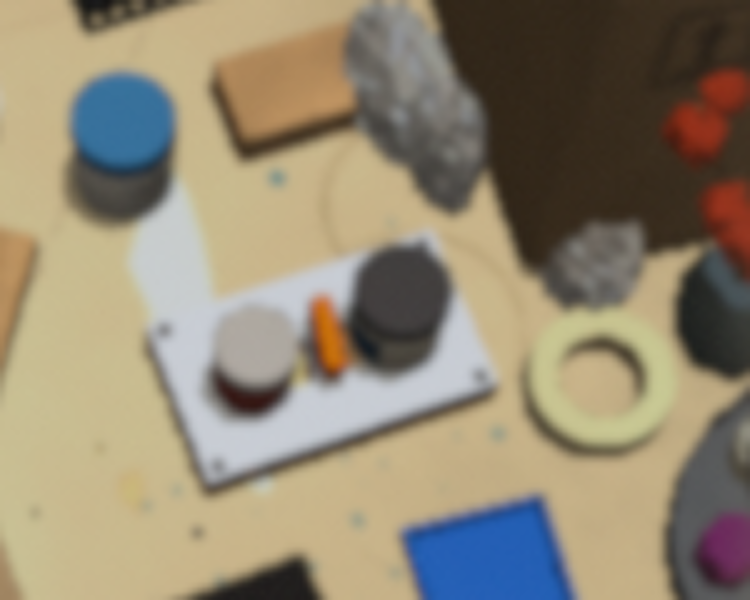

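```bash
python3 - <<'E'
from h import *
a=ctrl.snapshot("scene");b=ctrl.snapshot("top")
A=lambda u,v:(175+(u+.5)/5-.5,175+(v+.5)/5-.5)
B=lambda u,v:(250+(u+.5)/5-.5,110+(v+.5)/5-.5)
def T(n,p,q):
    X=tri(a,p,b,q);print(n,X.round(4),"reproj",np.abs(px(a,X)-p).max().round(2));return X
T("bluelid",A(219,239),B(403,289));T("redlid",A(393,227),B(256,344));T("handle",A(310,275),B(326,330))
C=[T("pl",A(*p),B(*q)) for p,q in(((138,285),(497,388)),((467,235),(208,490)),((500,378),(150,340)),((155,430),(432,232)))]
C=np.array(C);print("plate c",C.mean(0),[np.linalg.norm(C[i,:2]-C[(i+1)%4,:2]).round(3) for i in range(4)])
d=C[0]-C[1]+C[3]-C[2];print("long axis deg",np.degrees(np.arctan2(d[1],d[0])))
def P(n,pa,pb,z):
    for s,pp in((a,pa),(b,pb)):
        X=np.array([ray(s,p,z) for p in pp]);print(n,X.mean(0).round(4),[np.linalg.norm(X[i]-X[(i+1)%4]).round(3) for i in range(4)],[np.degrees(np.arctan2(*(X[i+1]-X[i])[[1,0]])).round(1) for i in range(3)])
P("tray",[[199.7,199.6],[229,197.4],[230.5,218],[201.2,220.2]],[[331.1,216.5],[358,209.2],[365.2,235.4],[338.2,242.8]],.012)
P("mat",[A(358,123),A(603,82),A(635,172),A(378,212)],[[263.8,240],[309.9,221.9],[319.2,245.5],[273.1,263.7]],.003)
T("tray c",(215.1,208.8),(348.1,226))
T("mat c",(A(*np.mean([(358,123),(603,82),(635,172),(378,212)],0))),(291.5,242.8))
E
```

```text
bluelid [0.5893 0.0754 0.1045] reproj 0.07
redlid [0.5834 0.1677 0.0945] reproj 0.14
handle [0.5895 0.1208 0.0707] reproj 0.04
pl [0.5402 0.0229 0.0276] reproj 0.15
pl [0.5258 0.2122 0.0262] reproj 0.03
pl [0.6326 0.2183 0.0187] reproj 0.07
pl [0.6507 0.0299 0.028 ] reproj 0.37
plate c [0.58733263 0.12081547 0.02508566] [np.float64(0.19), np.float64(0.107), np.float64(0.189), np.float64(0.111)]
long axis deg -85.09357639995768
tray [0.4311 0.06   0.012 ] [np.float64(0.091), np.float64(0.094), np.float64(0.087), np.float64(0.094)] [np.float64(88.0), np.float64(-0.0), np.float64(-92.3)]
tray [0.4274 0.0616 0.012 ] [np.float64(0.086), np.float64(0.085), np.float64(0.085), np.float64(0.084)] [np.float64(-90.1), np.float64(175.9), np.float64(89.7)]
mat [0.4263 0.2396 0.003 ] [np.float64(0.159), np.float64(0.087), np.float64(0.159), np.float64(0.083)] [np.float64(95.8), np.float64(4.2), np.float64(-85.7)]
mat [0.4263 0.2396 0.003 ] [np.float64(0.151), np.float64(0.079), np.float64(0.149), np.float64(0.078)] [np.float64(-83.7), np.float64(-176.3), np.float64(96.0)]
tray c [0.428  0.0604 0.008 ] reproj 0.25
mat c [0.4261 0.2396 0.0018] reproj 0.16
```

```bash
python3 - <<'E'
from h import *
a=ctrl.snapshot("scene");b=ctrl.snapshot("top")
A=lambda u,v:(175+(u+.5)/5-.5,175+(v+.5)/5-.5)
B=lambda u,v:(250+(u+.5)/5-.5,110+(v+.5)/5-.5)
def T(n,p,q):
    X=tri(a,p,b,q);print(n,X.round(4),"reproj",np.abs(px(a,X)-p).max().round(2));return X
T("statue tip",A(95,400),B(385,8))
T("box1",(163,148),(355,97));T("box2",(50,150),(488,75))
print("statue base",ray(b,B(450,205),0),ray(b,B(385,8),0),ray(a,(200,303),0))
T("turq",(258,168),(317,272)); T("tall",A(492,470),B(124,118))
print("flowers z0,z.15,.3",[ray(b,(398,140),z).round(3) for z in(0,.15,.3)])
print("box base front",ray(b,(360,157),0),ray(b,(470,132),0))
T("rock",A(0,0),B(0,0))
print("susan center",ray(b,(430,213),.02),"edge",ray(b,(384,220),.02)); print("rock2",ray(b,(369,163),.0))
E
cat > pics/.n <<'E'
E
python3 -c "
from h import *
crop(ctrl.snapshot('top'),330,0,200,150,4,'pics/c3.png')"
```

```text
statue tip [0.7451 0.0315 0.1553] reproj 5.6
box1 [0.6459 0.0061 0.3881] reproj 8.99
box2 [ 0.6    -0.2834  0.3996] reproj 15.93
statue base [0.67683409 0.00541037 0.        ] [0.82428258 0.00206432 0.        ] [0.7657322  0.01203089 0.        ]
turq [0.3103 0.2023 0.059 ] reproj 0.88
tall [0.7519 0.2012 0.0853] reproj 0.22
flowers z0,z.15,.3 [array([ 0.661, -0.188,  0.   ]), array([ 0.6 , -0.13,  0.15]), array([ 0.54 , -0.073,  0.3  ])]
box base front [ 6.37651209e-01 -5.01507938e-02  2.22044605e-16] [ 0.62381153 -0.42216572  0.        ]
rock [0.7247 0.1622 0.372 ] reproj 73.88
susan center [ 0.3960145  -0.18788756  0.02      ] edge [ 0.4132403  -0.04643895  0.02      ]
rock2 [ 0.61006048 -0.07086439  0.        ]
```

View pics/c3.png

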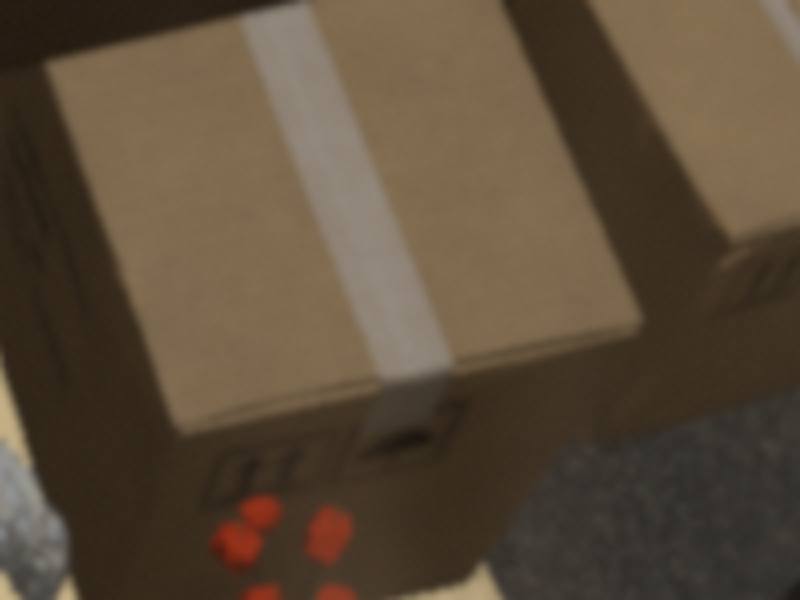

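```bash
cat >> h.py <<'E'
from scipy.spatial.transform import Rotation as Ro
def state():
    o=ctrl.get_obs(); return np.array(o["tool_pos"]),Ro.from_euler('xyz',o["orientation"],degrees=True)
def chain(targets,start=None):
    """targets (x,y,z,yaw): prints shift (cm) and turn (deg) of each from the one before"""
    p,R=start or state()
    for t in targets:
        q=np.array(t[:3]); Q=Ro.from_euler('xyz',[180,0,t[3]],degrees=True)
        print(t,(R.inv().apply(q-p)*100).round(2).tolist(),(R.inv()*Q).as_rotvec(degrees=True).round(1).tolist()); p,R=q,Q
E
python3 - <<'E'
from h import *
chain([(.28,-.5,.38,-140),(.41,-.22,.38,-110),(.45,.05,.35,-72),(.583,.167,.16,-72),(.583,.167,.046,-72)])
E
```

```text
(0.28, -0.5, 0.38, -140) [-11.87, 11.43, -15.35] [0.0, 0.0, -22.7]
(0.41, -0.22, 0.38, -110) [-27.96, 13.09, 0.0] [0.0, 0.0, -30.0]
(0.45, 0.05, 0.35, -72) [-26.74, 5.48, 3.0] [0.0, 0.0, -38.0]
(0.583, 0.167, 0.16, -72) [-7.02, -16.26, 19.0] [0.0, 0.0, 0.0]
(0.583, 0.167, 0.046, -72) [0.0, -0.0, 11.4] [0.0, 0.0, 0.0]
```

Careful with the scale: shifts go in shares of 60 cm and turns go in shares of 60 degrees. That gives: -15 cm / 60 = -0.25, 11.4 cm / 60 = 0.19, -22.7 degrees / 60 = -0.3783.

Emit:
send_rows(plan=[[[0,0,-0.0667,0,0,0],[0,0,-0.1333,0,0,0],[-0.0333,0.0333,-0.2,0,0,-0.0667],[-0.0667,0.0667,-0.25,0,0,-0.1333],[-0.1,0.1,-0.25,0,0,-0.2],[-0.15,0.1417,-0.25,0,0,-0.2833],[-0.1833,0.175,-0.25,0,0,-0.3667],[-0.1983,0.19,-0.25,0,0,-0.3783]]], fingers=1)

```text
clock: 1.12
tool_pos: [0.2815, -0.4978, 0.3776]
orientation: [-179.9, 0.1, -139.6]
force: [0.2, -0.9, -0.7]
opening: 0.0882
gripper_force: 0.0
```

To row units: -28 cm / 60 = -0.4667, -27 cm / 60 = -0.45, -30 degrees / 60 = -0.5.

Emit:
send_rows(plan=[[[-0.0667,0.0317,0,0,0,-0.0833],[-0.1333,0.0617,0,0,0,-0.15],[-0.2,0.0933,0,0,0,-0.2333],[-0.2667,0.125,0,0,0,-0.3],[-0.3333,0.1567,0,0,0,-0.3667],[-0.4,0.1867,0,0,0,-0.4333],[-0.45,0.21,0,0,0,-0.5],[-0.4667,0.2183,0,0,0,-0.5]]])

```text
clock: 1.78
tool_pos: [0.4118, -0.2169, 0.3768]
orientation: [-179.9, 0.0, -109.7]
force: [-0.2, -0.6, -0.0]
opening: 0.0878
gripper_force: 0.0
```

To row units: -26.7 cm / 60 = -0.445, -24 cm / 60 = -0.4, -38 degrees / 60 = -0.6333.

Emit:
send_rows(plan=[[[-0.0667,0.0133,0.0083,0,0,-0.0833],[-0.1333,0.0267,0.0167,0,0,-0.1833],[-0.2,0.04,0.025,0,0,-0.2833],[-0.2667,0.0533,0.0333,0,0,-0.3833],[-0.3333,0.0667,0.0417,0,0,-0.4833],[-0.4,0.08,0.05,0,0,-0.5667],[-0.445,0.0917,0.05,0,0,-0.6333],[-0.445,0.0917,0.05,0,0,-0.6333]]])

```text
clock: 2.45
tool_pos: [0.4508, 0.0535, 0.3459]
orientation: [180.0, 0.0, -71.6]
force: [-0.3, -1.2, -0.3]
opening: 0.0874
gripper_force: 0.0
```

```bash
python3 - <<'E'
from h import *
p,R=state();print(ctrl.get_obs()["clock"],p,R.as_euler('xyz',degrees=True),ctrl.get_obs()["joint_pos"])
chain([(.583,.167,.16,-72),(.583,.167,.046,-72)])
E
```

```text
2.45 [0.45078887 0.05354474 0.34594895] [ 1.79963466e+02  1.78978282e-02 -7.16209356e+01] [ 3.17430216e+01 -4.36734869e+00 -1.36244214e+01 -2.61962522e-02
 -8.07743356e+01 -1.33597445e+01]
(0.583, 0.167, 0.16, -72) [-6.59, -16.14, 18.59] [0.0, 0.0, 0.4]
(0.583, 0.167, 0.046, -72) [0.0, -0.0, 11.4] [0.0, 0.0, 0.0]
```

To row units: 18.6 cm / 60 = 0.31, 17.5 cm / 60 = 0.2917, 0.4 degrees / 60 = 0.0067.

Emit:
send_rows(plan=[[[-0.0167,-0.0417,0.0467,0,0,0],[-0.0333,-0.0833,0.0933,0,0,0],[-0.05,-0.125,0.14,0,0,0],[-0.0667,-0.1667,0.1917,0,0,0],[-0.0833,-0.2083,0.2417,0,0,0.0067],[-0.1,-0.25,0.2917,0,0,0.0067],[-0.11,-0.2683,0.31,0,0,0.0067],[-0.11,-0.2683,0.31,0,0,0.0067]]])

```text
clock: 3.12
tool_pos: [0.5831, 0.1624, 0.1558]
orientation: [179.6, -0.1, -72.5]
force: [-0.1, -0.6, -0.6]
opening: 0.0879
gripper_force: 0.0
```

```bash
python3 - <<'E'
from h import *
s=ctrl.snapshot("scene");crop(s,175,135,160,130,5,"pics/c4.png")
chain([(.583,.167,.046,-72)])
E
```

```text
(0.583, 0.167, 0.046, -72) [-0.5, -0.21, 11.2] [0.3, -0.1, -0.5]
```

View pics/c4.png

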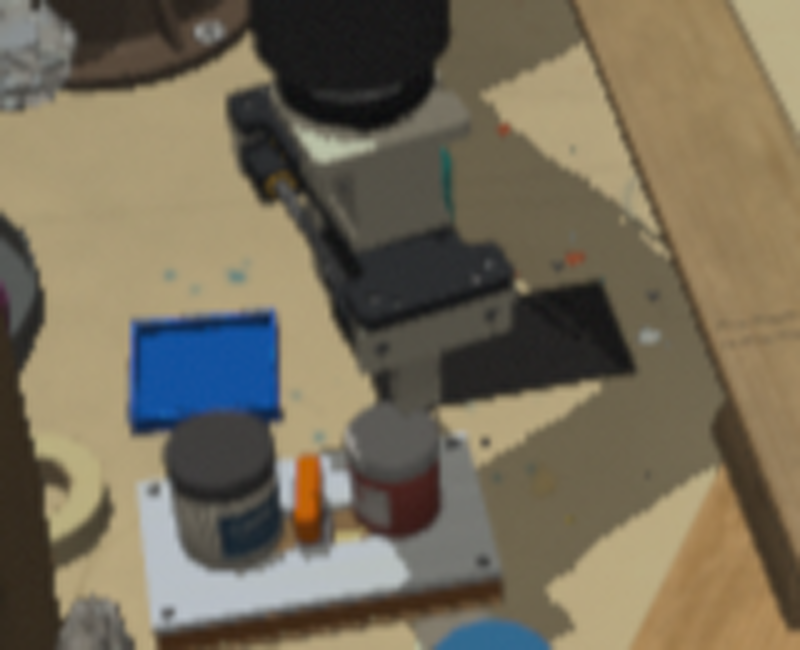

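```bash
python3 - <<'E'
from h import *
s=ctrl.snapshot("scene");p,R=state();print(p,(px(s,p)-[175,135])*5, (px(s,np.array([.583,.167,.09]))-[175,135])*5)
crop(s,175,115,160,130,5,"pics/c5.png"); chain([(.583,.167,.12,-72),(.583,.167,.046,-72)])
E
```

```text
[0.58314625 0.16176611 0.15979654] [371.60650573 335.98256488] [389.41720669 430.50911523]
(0.583, 0.167, 0.12, -72) [-0.51, -0.15, 3.98] [0.1, -0.1, -0.5]
(0.583, 0.167, 0.046, -72) [0.0, -0.0, 7.4] [0.0, 0.0, 0.0]
```

View pics/c5.png

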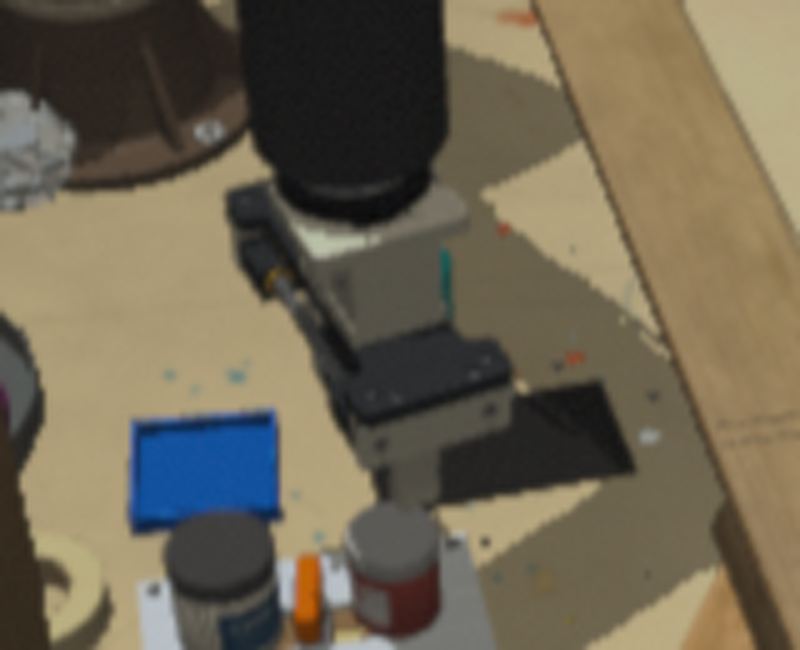

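To row units: 11.4 cm / 60 = 0.19, -0.15 cm / 60 = -0.0025, -0.5 degrees / 60 = -0.0083.

Emit:
send_rows(plan=[[[-0.0083,-0.0025,0.0333,0,0,-0.0083],[-0.0083,-0.0025,0.075,0,0,-0.0083],[-0.0083,-0.0025,0.1167,0,0,-0.0083],[-0.0083,-0.0025,0.1583,0,0,-0.0083],[-0.0083,-0.0025,0.1833,0,0,-0.0083],[-0.0083,-0.0025,0.19,0,0,-0.0083],[-0.0083,-0.0025,0.19,0,0,-0.0083],[-0.0083,-0.0025,0.19,0,0,-0.0083]]])

```text
clock: 3.88
tool_pos: [0.5839, 0.1676, 0.0485]
orientation: [-179.9, 0.0, -71.9]
force: [0.3, 0.6, -0.3]
opening: 0.0879
gripper_force: 0.0
```

Emit:
send_rows(plan=[[[0,0,0,0,0,0],[0,0,0,0,0,0],[0,0,0,0,0,0],[0,0,0,0,0,0],[0,0,0,0,0,0],[0,0,0,0,0,0],[0,0,0,0,0,0],[0,0,0,0,0,0]]], fingers=0)

```text
clock: 4.55
tool_pos: [0.5832, 0.1676, 0.0467]
orientation: [-180.0, -0.0, -71.9]
force: [0.2, 1.1, 0.7]
opening: 0.05
gripper_force: 30.0
```

```bash
python3 - <<'E'
from h import *
s=ctrl.snapshot("scene");crop(s,175,135,160,130,5,"pics/c6.png")
o=ctrl.get_obs();print(o)
chain([(.583,.167,.15,-72),(.4225,.2754,.15,-72),(.4225,.2754,.020,-72)])
E
```

```text
{'clock': 4.6, 'joint_pos': array([ 3.44614597e+01,  2.39244791e+01, -2.04114005e+01,  9.64550188e-03,
       -4.56421203e+01, -1.63685575e+01]), 'qvel': array([-0.02906899,  0.01885206,  0.04278915, -0.07649664, -0.01894728,
        0.03597073]), 'tau': array([-5.68704691e-02, -5.49005270e+01,  2.15839666e+01,  5.07632464e+00,
       -1.01654758e-01,  3.50800809e-03]), 'tool_pos': array([0.58324804, 0.16759885, 0.04670008]), 'orientation': array([-1.79976948e+02, -4.19510255e-04, -7.19003557e+01]), 'force': array([0.37303317, 0.2556012 , 0.90150355]), 'moment': array([ 0.07316973,  0.03265929, -0.00154875]), 'gripper_force': 29.996690354892053, 'opening': 0.04972157122355067}
(0.583, 0.167, 0.15, -72) [0.05, 0.04, -10.33] [-0.0, -0.0, 0.1]
(0.4225, 0.2754, 0.15, -72) [-15.27, 11.91, 0.0] [0.0, 0.0, 0.0]
(0.4225, 0.2754, 0.02, -72) [0.0, -0.0, 13.0] [0.0, 0.0, 0.0]
```

View pics/c6.png

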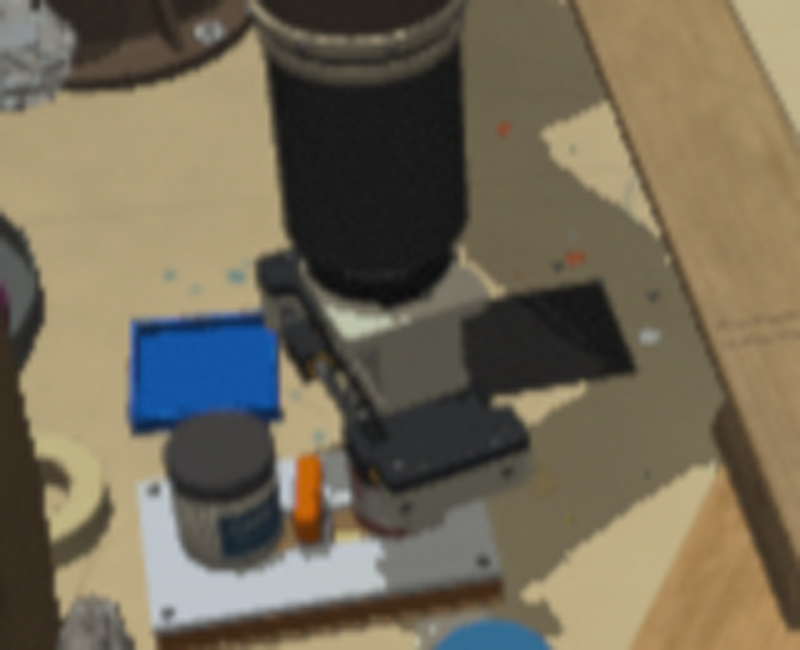

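To row units: -10.3 cm / 60 = -0.1717, -10 cm / 60 = -0.1667.

Emit:
send_rows(plan=[[[0,0,-0.0117,0,0,0],[0,0,-0.0333,0,0,0],[0,0,-0.0667,0,0,0],[0,0,-0.1,0,0,0],[-0.0117,0.01,-0.1383,0,0,0],[-0.0333,0.0267,-0.1667,0,0,0],[-0.0667,0.0517,-0.1717,0,0,0],[-0.1,0.0783,-0.1717,0,0,0]]])

```text
clock: 5.27
tool_pos: [0.5199, 0.2104, 0.1514]
orientation: [-179.9, 0.1, -72.0]
force: [-0.4, -0.0, -0.4]
opening: 0.0499
gripper_force: 30.0
```

To row units: -9.2 cm / 60 = -0.1533, -8.7 cm / 60 = -0.145.

Emit:
send_rows(plan=[[[-0.0333,0.0267,0,0,0,0],[-0.0667,0.0517,0,0,0,0],[-0.1,0.0783,0,0,0,0],[-0.125,0.0967,0,0,0,0],[-0.145,0.1133,0.0083,0,0,0],[-0.1533,0.12,0.025,0,0,0],[-0.1533,0.12,0.0583,0,0,0],[-0.1533,0.12,0.0833,0,0,0]]])

```text
clock: 5.93
tool_pos: [0.422, 0.2753, 0.0993]
orientation: [-180.0, 0.0, -71.9]
force: [-0.4, -0.1, -1.3]
opening: 0.0497
gripper_force: 30.0
```

To row units: 6 cm / 60 = 0.1, 5.5 cm / 60 = 0.0917.

Emit:
send_rows(plan=[[[0,0,0.0333,0,0,0],[0,0,0.0667,0,0,0],[0,0,0.0917,0,0,0],[0,0,0.1,0,0,0],[0,0,0.1,0,0,0],[0,0,0.1,0,0,0]]])

```text
clock: 6.43
tool_pos: [0.4229, 0.2751, 0.0401]
orientation: [-180.0, -0.0, -71.9]
force: [0.3, -1.3, -0.7]
opening: 0.0497
gripper_force: 30.0
```

```bash
python3 - <<'E'
from h import *
p,R=state();print(p,ctrl.get_obs()["opening"],R.as_euler('xyz',degrees=True))
chain([(.4225,.2754,.0207,-71.9)])
E
```

```text
[0.4228813  0.27514887 0.04007854] 0.04966639384600615 [-1.79997806e+02 -1.23077712e-02 -7.18954663e+01]
(0.4225, 0.2754, 0.0207, -71.9) [-0.04, 0.03, 1.94] [-0.0, -0.0, 0.0]
```

To row units: 1.95 cm / 60 = 0.0325, 1.9 cm / 60 = 0.0317.

Emit:
send_rows(plan=[[[0,0,0.01,0,0,0],[0,0,0.02,0,0,0],[0,0,0.0283,0,0,0],[0,0,0.0317,0,0,0],[0,0,0.0325,0,0,0],[0,0,0.0325,0,0,0]]])

```text
clock: 6.93
tool_pos: [0.4226, 0.2749, 0.0199]
orientation: [180.0, -0.0, -71.9]
force: [0.5, -0.6, -1.0]
opening: 0.0501
gripper_force: 30.0
```

To row units: -10 cm / 60 = -0.1667, -6 cm / 60 = -0.1.

Emit:
send_rows(plan=[[[0,0,0,0,0,0],[0,0,0,0,0,0],[0,0,0,0,0,0],[0,0,0,0,0,0],[0,0,-0.0167,0,0,0],[0,0,-0.05,0,0,0],[0,0,-0.1,0,0,0],[0,0,-0.1667,0,0,0]]], fingers=1)

```text
clock: 7.6
tool_pos: [0.4215, 0.2736, 0.1199]
orientation: [179.8, -0.1, -71.9]
force: [1.2, 0.7, -0.4]
opening: 0.0871
gripper_force: 0.0
```

```bash
python3 - <<'E'
from h import *
print(state()[0]); chain([(.4225,.2754,.15,-72),(.589,.0755,.15,-72),(.589,.0755,.051,-72)])
E
```

```text
[0.42151494 0.27358717 0.11994867]
(0.4225, 0.2754, 0.15, -72) [-0.13, -0.14, -3.01] [0.2, -0.1, 0.1]
(0.589, 0.0755, 0.15, -72) [24.16, -9.66, -0.0] [0.0, 0.0, 0.0]
(0.589, 0.0755, 0.051, -72) [0.0, -0.0, 9.9] [0.0, 0.0, 0.0]
```

To row units: 22.5 cm / 60 = 0.375, 19.5 cm / 60 = 0.325.

Emit:
send_rows(plan=[[[0,0,-0.05,0,0,0],[0.0333,-0.0133,-0.05,0,0,0],[0.0917,-0.0367,-0.05,0,0,0],[0.15,-0.06,-0.05,0,0,0],[0.2083,-0.0833,-0.05,0,0,0],[0.2667,-0.1067,-0.05,0,0,0],[0.325,-0.13,-0.05,0,0,0],[0.375,-0.15,-0.05,0,0,0]]])

```text
clock: 8.27
tool_pos: [0.5793, 0.0871, 0.1511]
orientation: [-180.0, -0.0, -71.9]
force: [-0.1, 1.0, -0.0]
opening: 0.0877
gripper_force: 0.0
```

To row units: 1.5 cm / 60 = 0.025, 1 cm / 60 = 0.0167.

Emit:
send_rows(plan=[[[0.0167,-0.0067,0,0,0,0],[0.025,-0.0117,0,0,0,0],[0.025,-0.0117,0,0,0,0]]])

```text
clock: 8.52
tool_pos: [0.5898, 0.0763, 0.1503]
orientation: [-180.0, -0.0, -72.0]
force: [-0.1, 0.7, -0.6]
opening: 0.0875
gripper_force: 0.0
```

```bash
python3 - <<'E'
from h import *
s=ctrl.snapshot("scene");crop(s,175,135,160,130,5,"pics/c7.png")
print(state()[0]); chain([(.5895,.0755,.051,-72)])
E
```

```text
[0.58920294 0.0770098  0.15028838]
(0.5895, 0.0755, 0.051, -72) [0.15, 0.02, 9.93] [0.0, 0.0, 0.0]
```

View pics/c7.png

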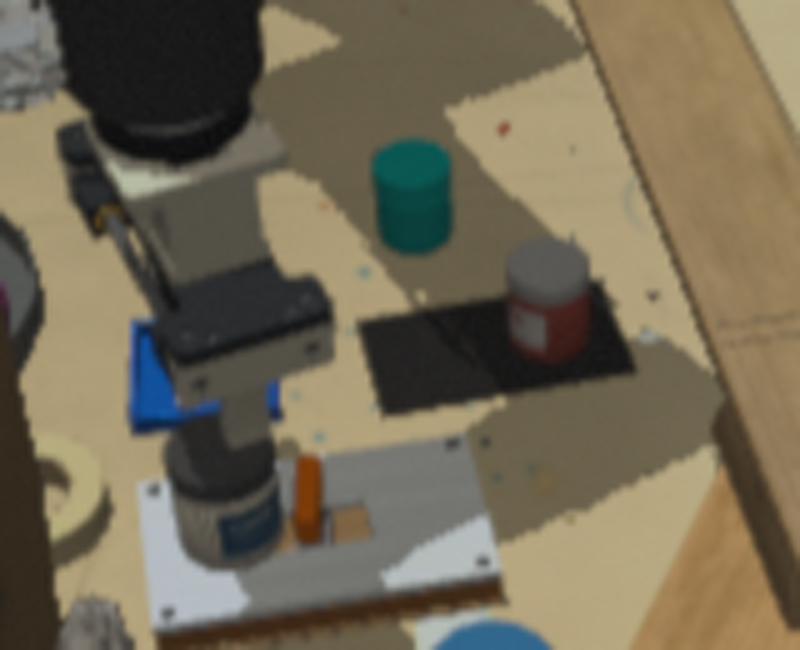

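To row units: 9.9 cm / 60 = 0.165, 0.15 cm / 60 = 0.0025.

Emit:
send_rows(plan=[[[0.0025,0,0.025,0,0,0],[0.0025,0,0.0583,0,0,0],[0.0025,0,0.1,0,0,0],[0.0025,0,0.1417,0,0,0],[0.0025,0,0.1617,0,0,0],[0.0025,0,0.165,0,0,0],[0.0025,0,0.165,0,0,0],[0.0025,0,0.165,0,0,0]]])

```text
clock: 9.23
tool_pos: [0.5902, 0.0767, 0.0522]
orientation: [-179.9, -0.0, -71.8]
force: [-0.1, -0.3, 1.6]
opening: 0.0875
gripper_force: 0.0
```

Emit:
send_rows(plan=[[[0,0,0,0,0,0],[0,0,0,0,0,0],[0,0,0,0,0,0],[0,0,0,0,0,0],[0,0,0,0,0,0],[0,0,0,0,0,0],[0,0,0,0,0,0]]], fingers=0)

```text
clock: 9.82
tool_pos: [0.5903, 0.0756, 0.0514]
orientation: [-180.0, -0.0, -71.9]
force: [-0.3, 0.6, 2.2]
opening: 0.0577
gripper_force: 30.0
```

```bash
python3 - <<'E'
from h import *
p,R=state();print(p,R.as_euler('xyz',degrees=True),ctrl.get_obs()["opening"],ctrl.get_obs()["force"])
chain([(p[0],p[1],.16,-72),(.4296,.2018,.16,-72),(.4296,.2018,p[2]-.026,-72)])
E
```

```text
[0.59030251 0.07564548 0.05140323] [-1.79954691e+02 -3.21219743e-03 -7.19051647e+01] 0.05774993294918489 [-0.34059898  0.61606414  2.22236714]
(np.float64(0.5903025139406243), np.float64(0.07564548136470516), 0.16, -72) [0.0, -0.01, -10.86] [-0.0, -0.0, 0.1]
(0.4296, 0.2018, 0.16, -72) [-16.96, 11.39, 0.0] [0.0, 0.0, 0.0]
(0.4296, 0.2018, np.float64(0.025403225870479145), -72) [0.0, -0.0, 13.46] [0.0, 0.0, 0.0]
```

To row units: -10.9 cm / 60 = -0.1817, -10.7 cm / 60 = -0.1783.

Emit:
send_rows(plan=[[[0,0,-0.0117,0,0,0],[0,0,-0.0333,0,0,0],[0,0,-0.07,0,0,0],[0,0,-0.1083,0,0,0],[-0.0117,0.0083,-0.15,0,0,0],[-0.0333,0.0217,-0.1783,0,0,0],[-0.0667,0.045,-0.1817,0,0,0],[-0.1083,0.0733,-0.1817,0,0,0]]])

```text
clock: 10.48
tool_pos: [0.5282, 0.1238, 0.1615]
orientation: [-179.9, 0.0, -72.0]
force: [0.1, 1.1, -2.5]
opening: 0.0579
gripper_force: 30.0
```

To row units: -10.5 cm / 60 = -0.175, -2.5 cm / 60 = -0.0417.

Emit:
send_rows(plan=[[[-0.0417,0.0283,0,0,0,0],[-0.0833,0.0567,0,0,0,0],[-0.125,0.0833,0,0,0,0],[-0.155,0.1033,0,0,0,0],[-0.17,0.1133,0.0083,0,0,0],[-0.175,0.1167,0.025,0,0,0],[-0.175,0.1167,0.0583,0,0,0],[-0.175,0.1167,0.0917,0,0,0]]])

```text
clock: 11.15
tool_pos: [0.4288, 0.2023, 0.1051]
orientation: [-179.9, 0.1, -71.9]
force: [0.6, 0.1, -2.2]
opening: 0.0577
gripper_force: 30.0
```

To row units: 6 cm / 60 = 0.1, 5.5 cm / 60 = 0.0917.

Emit:
send_rows(plan=[[[0,0,0.0333,0,0,0],[0,0,0.0667,0,0,0],[0,0,0.0917,0,0,0],[0,0,0.1,0,0,0],[0,0,0.1,0,0,0],[0,0,0.1,0,0,0]]])

```text
clock: 11.65
tool_pos: [0.429, 0.2017, 0.0453]
orientation: [180.0, -0.0, -71.9]
force: [0.9, 0.9, -1.3]
opening: 0.0581
gripper_force: 30.0
```

```bash
python3 - <<'E'
from h import *
p,R=state();print(p,ctrl.get_obs()["opening"])
chain([(.4296,.2018,.0254,-71.9)])
E
```

```text
[0.42901358 0.2016959  0.0453178 ] 0.05813585111230571
(0.4296, 0.2018, 0.0254, -71.9) [0.01, -0.06, 1.99] [0.0, -0.0, -0.0]
```

To row units: 2 cm / 60 = 0.0333, 1.9 cm / 60 = 0.0317.

Emit:
send_rows(plan=[[[0,0,0.01,0,0,0],[0,0,0.02,0,0,0],[0,0,0.0283,0,0,0],[0,0,0.0317,0,0,0],[0,0,0.0333,0,0,0],[0,0,0.0333,0,0,0]]])

```text
clock: 12.15
tool_pos: [0.4286, 0.2017, 0.0248]
orientation: [180.0, -0.0, -71.9]
force: [-0.4, -0.7, -1.4]
opening: 0.0574
gripper_force: 30.0
```

To row units: -10 cm / 60 = -0.1667, -6 cm / 60 = -0.1.

Emit:
send_rows(plan=[[[0,0,0,0,0,0],[0,0,0,0,0,0],[0,0,0,0,0,0],[0,0,0,0,0,0],[0,0,-0.0167,0,0,0],[0,0,-0.05,0,0,0],[0,0,-0.1,0,0,0],[0,0,-0.1667,0,0,0]]], fingers=1)

```text
clock: 12.82
tool_pos: [0.4274, 0.2005, 0.1244]
orientation: [179.8, -0.1, -71.9]
force: [2.0, 1.0, -0.3]
opening: 0.0874
gripper_force: 0.0
```

Emit:
send_rows(plan=[[[0,0,-0.0667,0,0,0],[0,0,-0.1333,0,0,0],[0,0,-0.2,0,0,0],[0,0,-0.25,0,0,0],[0,0,-0.25,0,0,0]]])

```text
clock: 13.23
tool_pos: [0.4313, 0.2033, 0.2824]
orientation: [-179.4, 0.2, -71.9]
force: [1.4, 0.8, 0.8]
opening: 0.0878
gripper_force: 0.0
```

```bash
python3 - <<'E'
from h import *
s=ctrl.snapshot("scene");t=ctrl.snapshot("top");crop(s,190,180,120,90,6,"pics/c8.png");crop(t,250,120,130,100,6,"pics/c9.png")
print(state()[0])
for n,s in(("scene",s),("top",t)):
    x,y=(190,180) if n=="scene" else (250,120)
    m=cv2.inRange(cv2.cvtColor(s["img"][y:y+100,x:x+130],cv2.COLOR_RGB2HSV),(4,180,90),(18,255,255));cs,_=cv2.findContours(m,0,2)
    for c in cs:
        if cv2.contourArea(c)>15: r=cv2.minAreaRect(c);print(n,cv2.contourArea(c),(np.array(r[0])+[x,y]).round(1),(cv2.boxPoints(r)+[x,y]).round(1).tolist())
E
```

```text
[0.42904088 0.20219119 0.27662533]
scene 43.5 [236.  233.5] [[234.0, 241.0], [234.0, 226.0], [238.0, 226.0], [238.0, 241.0]]
```

View pics/c8.png

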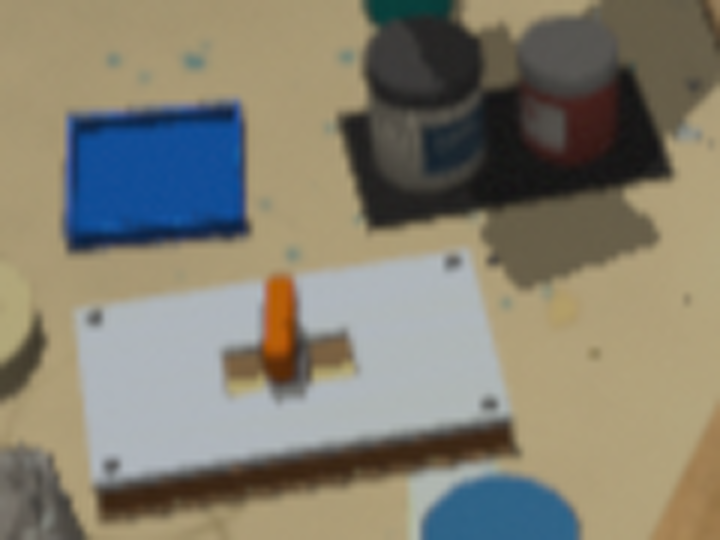

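View pics/c9.png

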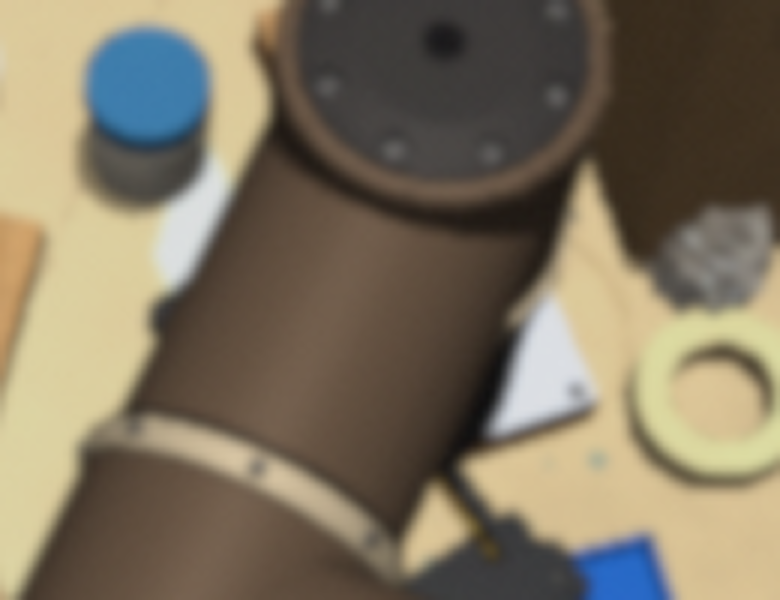

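```bash
python3 - <<'E'
from h import *
s=ctrl.snapshot("scene");A=lambda u,v:(190+(u+.5)/6-.5,180+(v+.5)/6-.5)
X=np.array([ray(s,A(*p),.03) for p in((222,352),(347,331),(357,375),(228,397))]);print(X.round(4),X.mean(0),[np.linalg.norm(X[i]-X[i-1]).round(4) for i in range(4)])
d=X[1]-X[0]+X[2]-X[3];print("slot y",np.degrees(np.arctan2(d[1],d[0])))
C=np.array([ray(s,A(*p),.03) for p in((75,308),(468,250),(512,425),(98,488))]);print(C.round(4),C.mean(0));d=C[1]-C[0]+C[2]-C[3];print(np.degrees(np.arctan2(d[1],d[0])))
H=np.array([ray(s,A(*p),.064) for p in((281,277),(280,352))]);print("handle",H,H.mean(0),np.linalg.norm(H[1]-H[0]));d=H[1]-H[0];print(np.degrees(np.arctan2(d[1],d[0])))
E
```

```text
[[0.5788 0.0902 0.03  ]
 [0.5738 0.1489 0.03  ]
 [0.6026 0.1512 0.03  ]
 [0.6076 0.0916 0.03  ]] [0.5906878  0.12047558 0.03      ] [np.float64(0.0289), np.float64(0.0589), np.float64(0.0289), np.float64(0.0598)]
slot y 94.851134676366
[[0.5397 0.0224 0.03  ]
 [0.5282 0.211  0.03  ]
 [0.6437 0.2183 0.03  ]
 [0.654  0.032  0.03  ]] [0.59140793 0.12090472 0.03      ]
93.3391650249734
handle [[0.56786261 0.12110325 0.064     ]
 [0.61545154 0.11780541 0.064     ]] [0.59165707 0.11945433 0.064     ] 0.04770305758411252
-3.9641718338271055
```

```bash
python3 - <<'E'
from h import *
t=ctrl.snapshot("top");B=lambda u,v:(250+(u+.5)/5-.5,110+(v+.5)/5-.5)
H=np.array([ray(t,B(*p),.064) for p in((320,296),(333,366))]);d=H[0]-H[1];print(H,H.mean(0),np.linalg.norm(d),np.degrees(np.arctan2(d[1],d[0])))
C=np.array([ray(t,B(*p),.03) for p in((150,340),(432,232),(497,388),(208,490))]);print(C.mean(0))
p,R=state();print(p)
chain([(.590,.12,.14,-4),(.590,.12,.036,-4)])
E
```

```text
[[0.61428336 0.11632055 0.064     ]
 [0.56858638 0.12231643 0.064     ]] [0.59143487 0.11931849 0.064     ] 0.04608866191253881 -7.475056616624982
[0.5855017  0.12136961 0.03      ]
[0.42818794 0.20141098 0.27433965]
(0.59, 0.12, 0.14, -4) [12.76, -12.87, 13.42] [0.1, 0.0, -67.9]
(0.59, 0.12, 0.036, -4) [0.0, -0.0, 10.4] [0.0, 0.0, 0.0]
```

To row units: -13 cm / 60 = -0.2167, 5.5 cm / 60 = 0.0917, -54 degrees / 60 = -0.9.

Emit:
send_rows(plan=[[[0.0167,-0.0167,0,0,0,-0.0833],[0.05,-0.05,0.025,0,0,-0.2],[0.0833,-0.0833,0.0583,0,0,-0.3167],[0.1167,-0.1167,0.0917,0,0,-0.4333],[0.15,-0.15,0.1333,0,0,-0.55],[0.1833,-0.1833,0.1667,0,0,-0.6667],[0.2033,-0.2067,0.2,0,0,-0.7833],[0.2133,-0.2167,0.2167,0,0,-0.9]]])

```text
clock: 14.1
tool_pos: [0.5919, 0.1183, 0.1399]
orientation: [179.7, 0.3, -17.7]
force: [-0.7, -0.2, 0.4]
opening: 0.0875
gripper_force: 0.0
```

To row units: -12.4 degrees / 60 = -0.2067.

Emit:
send_rows(plan=[[[0,0,0,0,0,-0.1],[0,0,0,0,0,-0.2067],[0,0,0,0,0,-0.2067],[0,0,0,0,0,-0.2067]]])

```text
clock: 14.43
tool_pos: [0.5914, 0.1201, 0.1437]
orientation: [179.9, 0.1, -5.7]
force: [0.2, 0.1, 0.4]
opening: 0.0876
gripper_force: 0.0
```

```bash
python3 - <<'E'
from h import *
p,R=state();print(p,R.as_euler('xyz',degrees=True))
chain([(.591,.1197,.036,-5.5)])
E
```

```text
[0.59141769 0.12007763 0.14365577] [ 1.79920334e+02  1.19910063e-01 -5.71207801e+00]
(0.591, 0.1197, 0.036, -5.5) [-0.02, 0.03, 10.77] [0.1, 0.1, -0.2]
```

To row units: 10.7 cm / 60 = 0.1783, 10.6 cm / 60 = 0.1767.

Emit:
send_rows(plan=[[[0,0,0.0333,0,0,0],[0,0,0.075,0,0,0],[0,0,0.1167,0,0,0],[0,0,0.15,0,0,0],[0,0,0.17,0,0,0],[0,0,0.1767,0,0,0],[0,0,0.1783,0,0,0],[0,0,0.1783,0,0,0]]])

```text
clock: 15.1
tool_pos: [0.5923, 0.1206, 0.0384]
orientation: [180.0, -0.0, -5.6]
force: [0.0, 0.6, 0.5]
opening: 0.0874
gripper_force: 0.0
```

Emit:
send_rows(plan=[[[0,0,0,0,0,0],[0,0,0,0,0,0],[0,0,0,0,0,0],[0,0,0,0,0,0],[0,0,0,0,0,0],[0,0,0,0,0,0],[0,0,0,0,0,0],[0,0,0,0,0,0]]], fingers=0)

```text
clock: 15.77
tool_pos: [0.5921, 0.1205, 0.0381]
orientation: [-180.0, -0.0, -5.5]
force: [0.3, -0.4, -0.6]
opening: 0.0397
gripper_force: 0.0
```

```bash
python3 - <<'E'
from h import *
p,R=state();o=ctrl.get_obs();print(p,R.as_euler('xyz',degrees=True),o["opening"],o["force"],o["gripper_force"])
s=ctrl.snapshot("scene");crop(s,190,160,120,100,6,"pics/c10.png")
E
```

```text
[0.59207235 0.12045632 0.03807713] [-1.79999680e+02 -8.99513889e-05 -5.51029871e+00] 0.039715512668188895 [ 0.34853462 -0.44204621 -0.63206192] 0.0
```

View pics/c10.png

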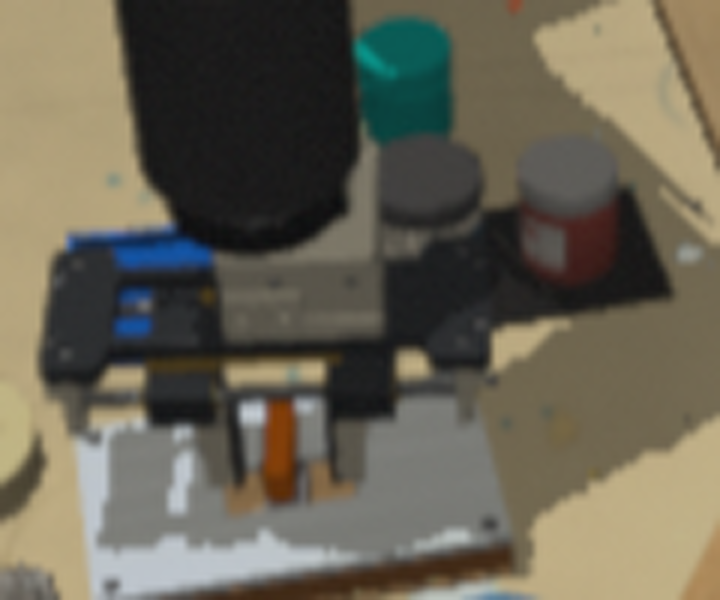

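To row units: 0.1 cm / 60 = 0.0017.

Emit:
send_rows(plan=[[[0,0,0.0017,0,0,0],[0,0,0.0017,0,0,0],[0,0,0.0017,0,0,0],[0,0,0.0017,0,0,0],[0,0,0.0017,0,0,0],[0,0,0.0017,0,0,0],[0,0,0.0017,0,0,0],[0,0,0.0017,0,0,0]]], fingers=0)

```text
clock: 16.48
tool_pos: [0.592, 0.1204, 0.037]
orientation: [180.0, 0.0, -5.5]
force: [0.2, -0.6, 0.2]
opening: 0.017
gripper_force: 30.0
```

Emit:
send_rows(plan=[[[0,0,0,0,0,0],[0,0,0,0,0,0],[0,0,0,0,0,0]]])

```text
clock: 16.73
tool_pos: [0.592, 0.1205, 0.037]
orientation: [-180.0, 0.0, -5.5]
force: [-0.2, 0.3, -1.5]
opening: 0.0175
gripper_force: 30.0
```

To row units: 38 degrees / 60 = 0.6333.

Emit:
send_rows(plan=[[[0,0,0,0,0,0.05],[0,0,0,0,0,0.1333],[0,0,0,0,0,0.2167],[0,0,0,0,0,0.3],[0,0,0,0,0,0.3833],[0,0,0,0,0,0.4667],[0,0,0,0,0,0.55],[0,0,0,0,0,0.6333]]])

```text
clock: 17.4
tool_pos: [0.5921, 0.1206, 0.037]
orientation: [-180.0, 0.0, -43.8]
force: [-0.2, -0.3, -1.5]
opening: 0.0178
gripper_force: 30.0
```

To row units: 41 degrees / 60 = 0.6833.

Emit:
send_rows(plan=[[[0,0,0,0,0,0.0833],[0,0,0,0,0,0.1667],[0,0,0,0,0,0.25],[0,0,0,0,0,0.3333],[0,0,0,0,0,0.4333],[0,0,0,0,0,0.5333],[0,0,0,0,0,0.6167],[0,0,0,0,0,0.6833]]])

```text
clock: 18.07
tool_pos: [0.5921, 0.1206, 0.037]
orientation: [-180.0, 0.0, -84.8]
force: [0.3, 1.0, -1.7]
opening: 0.017
gripper_force: 30.0
```

To row units: 1 degrees / 60 = 0.0167.

Emit:
send_rows(plan=[[[0,0,0,0,0,0.0167],[0,0,0,0,0,0.0167],[0,0,0,0,0,0.0167]]])

```text
clock: 18.32
tool_pos: [0.5921, 0.1205, 0.037]
orientation: [-180.0, 0.0, -85.4]
force: [-0.4, -0.5, -1.6]
opening: 0.0172
gripper_force: 30.0
```

```bash
python3 - <<'E'
from h import *
p,R=state();o=ctrl.get_obs();print(p,R.as_euler('xyz',degrees=True),o["opening"],o["force"],o["moment"])
s=ctrl.snapshot("scene");crop(s,200,190,80,70,9,"pics/c11.png")
E
```

```text
[0.59206514 0.12052593 0.03701838] [-1.79999538e+02  3.73235642e-03 -8.53865294e+01] 0.017157907998315545 [-0.38217604 -0.47409724 -1.6096138 ] [ 0.04545958  0.12125392 -0.04405216]
```

View pics/c11.png

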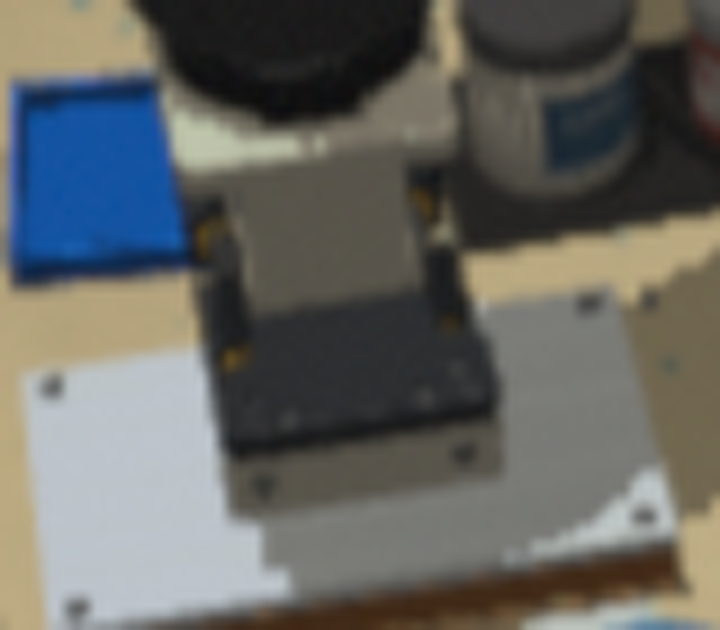

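Emit:
send_rows(plan=[[[0,0.0033,0,0,0,0],[0,0.0033,-0.0033,0,0,0],[0,0.0033,-0.0083,0,0,0],[0,0.0033,-0.0133,0,0,0],[0,0.0033,-0.0183,0,0,0],[0,0.0033,-0.0233,0,0,0],[0,0.0033,-0.0283,0,0,0],[0,0.0033,-0.0333,0,0,0]]])

```text
clock: 19.03
tool_pos: [0.5901, 0.1203, 0.0575]
orientation: [-180.0, 0.0, -85.5]
force: [0.4, -0.5, -1.7]
opening: 0.017
gripper_force: 30.0
```

To row units: -7.5 cm / 60 = -0.125, -7 cm / 60 = -0.1167.

Emit:
send_rows(plan=[[[0,0,-0.0083,0,0,0],[0,0,-0.0183,0,0,0],[0,0,-0.03,0,0,0],[0,0,-0.0467,0,0,0],[0,0,-0.0667,0,0,0],[0,0,-0.0917,0,0,0],[0,0,-0.1167,0,0,0],[0,0,-0.125,0,0,0]]])

```text
clock: 19.7
tool_pos: [0.5914, 0.1207, 0.1353]
orientation: [-179.8, 0.1, -85.5]
force: [-0.2, -0.1, -0.9]
opening: 0.017
gripper_force: 30.0
```

```bash
python3 - <<'E'
from h import *
p,R=state();o=ctrl.get_obs();print(p,o["opening"],o["force"])
chain([(.4287,.0605,.13,-85.5),(.4287,.0605,.038,-85.5)],)
E
```

```text
[0.59137197 0.12074649 0.13527959] 0.017044565292997447 [-0.16476318 -0.08704648 -0.9002471 ]
(0.4287, 0.0605, 0.13, -85.5) [4.72, 16.69, 0.46] [-0.2, 0.1, 0.0]
(0.4287, 0.0605, 0.038, -85.5) [0.0, -0.0, 9.2] [0.0, 0.0, 0.0]
```

To row units: 16.6 cm / 60 = 0.2767, 4.7 cm / 60 = 0.0783.

Emit:
send_rows(plan=[[[0.005,0.0167,0,0,0,0],[0.015,0.0533,0,0,0,0],[0.0283,0.1,0,0,0,0],[0.0417,0.15,0,0,0,0],[0.055,0.1967,0,0,0,0],[0.0667,0.2367,0,0,0,0],[0.075,0.2667,0,0,0,0],[0.0783,0.2767,0,0,0,0]]])

```text
clock: 20.37
tool_pos: [0.4245, 0.0587, 0.1314]
orientation: [179.9, 0.0, -85.5]
force: [-0.8, -0.4, -2.1]
opening: 0.0171
gripper_force: 30.0
```

To row units: 7 cm / 60 = 0.1167, 6.5 cm / 60 = 0.1083.

Emit:
send_rows(plan=[[[0,0,0.0167,0,0,0],[0,0,0.05,0,0,0],[0,0,0.0833,0,0,0],[0,0,0.1083,0,0,0],[0,0,0.1167,0,0,0],[0,0,0.1167,0,0,0],[0,0,0.1167,0,0,0]]])

```text
clock: 20.95
tool_pos: [0.4284, 0.0604, 0.0623]
orientation: [180.0, -0.0, -85.5]
force: [1.3, -0.5, -1.1]
opening: 0.0173
gripper_force: 30.0
```

```bash
python3 - <<'E'
from h import *
p,R=state();o=ctrl.get_obs();print(p,o["opening"],o["force"],R.as_euler('xyz',degrees=True))
chain([(.4285,.0605,.036,-85.5)])
E
```

```text
[0.42839239 0.06043057 0.06225391] 0.017288848933044918 [ 1.27272687 -0.54241671 -1.0657166 ] [ 1.79983698e+02 -2.39172541e-02 -8.54936647e+01]
(0.4285, 0.0605, 0.036, -85.5) [-0.01, -0.01, 2.63] [0.0, -0.0, 0.0]
```

To row units: 2.65 cm / 60 = 0.0442, 1.1 cm / 60 = 0.0183.

Emit:
send_rows(plan=[[[0,0,0.0083,0,0,0],[0,0,0.0183,0,0,0],[0,0,0.0283,0,0,0],[0,0,0.0367,0,0,0],[0,0,0.0417,0,0,0],[0,0,0.0442,0,0,0],[0,0,0.0442,0,0,0]]])

```text
clock: 21.53
tool_pos: [0.4281, 0.0603, 0.0352]
orientation: [180.0, -0.0, -85.5]
force: [-0.7, -0.2, -1.4]
opening: 0.0171
gripper_force: 30.0
```

To row units: 0.1 cm / 60 = 0.0017, 0.05 cm / 60 = 0.0008.

Emit:
send_rows(plan=[[[0,0,0.0008,0,0,0],[0,0,0.0017,0,0,0],[0,0,0.0017,0,0,0]]])

```text
clock: 21.78
tool_pos: [0.4284, 0.0605, 0.0348]
orientation: [-180.0, 0.0, -85.5]
force: [-0.3, 0.3, 0.9]
opening: 0.0172
gripper_force: 30.0
```

Emit:
send_rows(plan=[[[0,0,0,0,0,0],[0,0,0,0,0,0],[0,0,0,0,0,0],[0,0,0,0,0,0],[0,0,0,0,0,0],[0,0,-0.0167,0,0,0],[0,0,-0.05,0,0,0],[0,0,-0.0833,0,0,0]]], fingers=1)

```text
clock: 22.45
tool_pos: [0.4277, 0.0601, 0.0846]
orientation: [179.9, -0.1, -85.5]
force: [0.2, 0.4, 1.2]
opening: 0.0649
gripper_force: 0.0
```

To row units: -15 cm / 60 = -0.25, -12 cm / 60 = -0.2.

Emit:
send_rows(plan=[[[0,0,-0.0667,0,0,0],[0,0,-0.1333,0,0,0],[0,0,-0.2,0,0,0],[0.05,-0.0333,-0.25,0,0,0],[-0.05,-0.0333,-0.25,0,0,0],[-0.1,-0.0333,-0.25,0,0,0],[-0.1,-0.0333,-0.25,0,0,0]]])

```text
clock: 23.03
tool_pos: [0.4448, 0.1241, 0.2355]
orientation: [-179.9, 0.1, -85.7]
force: [0.4, 0.9, -0.5]
opening: 0.0875
gripper_force: 0.0
```

```bash
python3 - <<'E'
from h import *
s=ctrl.snapshot("scene");crop(s,190,150,125,95,6,"pics/c12.png")
p,R=state();print(p,R.as_euler('xyz',degrees=True))
chain([(.4286,.2017,.14,-71.9),(.4286,.2017,.0250,-71.9)])
E
```

```text
[0.4440197  0.12351874 0.23491187] [-1.79942613e+02  5.88108166e-02 -8.55077195e+01]
(0.4286, 0.2017, 0.14, -71.9) [-7.91, 0.93, 9.5] [-0.1, 0.1, -13.6]
(0.4286, 0.2017, 0.025, -71.9) [0.0, -0.0, 11.5] [0.0, 0.0, 0.0]
```

View pics/c12.png

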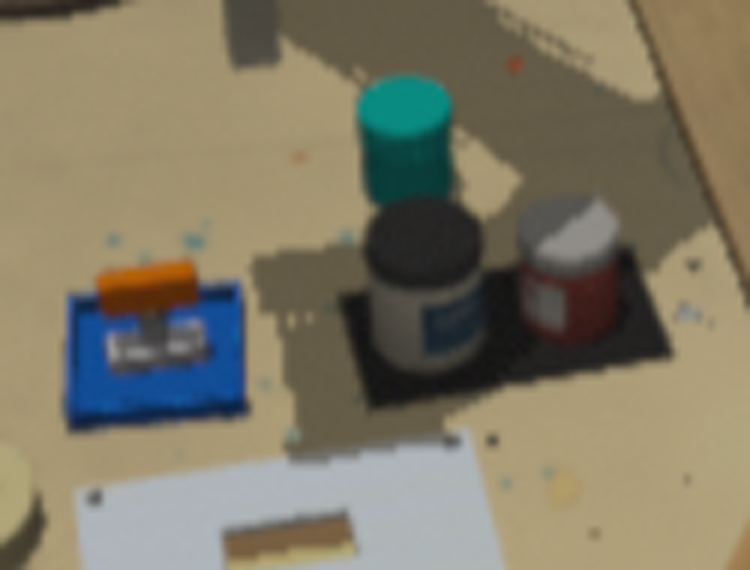

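To row units: 9.5 cm / 60 = 0.1583, 9 cm / 60 = 0.15, -13.6 degrees / 60 = -0.2267.

Emit:
send_rows(plan=[[[-0.025,0.0033,0.0167,0,0,-0.0833],[-0.0667,0.0083,0.05,0,0,-0.1667],[-0.1083,0.0133,0.0833,0,0,-0.2267],[-0.1317,0.015,0.1167,0,0,-0.2267],[-0.1317,0.015,0.15,0,0,-0.2267],[-0.1317,0.015,0.1583,0,0,-0.2267],[-0.1317,0.015,0.1583,0,0,-0.2267],[-0.1317,0.015,0.1583,0,0,-0.2267]]])

```text
clock: 23.75
tool_pos: [0.4286, 0.1997, 0.1401]
orientation: [180.0, -0.0, -71.9]
force: [0.3, -0.6, 0.4]
opening: 0.0874
gripper_force: 0.0
```

```bash
python3 - <<'E'
from h import *
p,R=state();print(p,R.as_euler('xyz',degrees=True))
chain([(.4286,.2017,.0250,-71.9)])
E
```

```text
[0.42857026 0.1996528  0.14006429] [ 1.79996321e+02 -2.77085215e-02 -7.18963489e+01]
(0.4286, 0.2017, 0.025, -71.9) [-0.2, -0.07, 11.51] [0.0, -0.0, 0.0]
```

To row units: 11.5 cm / 60 = 0.1917, -0.07 cm / 60 = -0.0012.

Emit:
send_rows(plan=[[[-0.0033,-0.0012,0.0333,0,0,0],[-0.0033,-0.0012,0.075,0,0,0],[-0.0033,-0.0012,0.1167,0,0,0],[-0.0033,-0.0012,0.1583,0,0,0],[-0.0033,-0.0012,0.1833,0,0,0],[-0.0033,-0.0012,0.1917,0,0,0],[-0.0033,-0.0012,0.1917,0,0,0],[-0.0033,-0.0012,0.1917,0,0,0]]])

```text
clock: 24.42
tool_pos: [0.4293, 0.2025, 0.0258]
orientation: [-179.9, 0.0, -71.9]
force: [0.3, 0.1, -0.0]
opening: 0.0876
gripper_force: 0.0
```

Emit:
send_rows(plan=[[[0,0,0,0,0,0],[0,0,0,0,0,0],[0,0,0,0,0,0],[0,0,0,0,0,0],[0,0,0,0,0,0],[0,0,0,0,0,0],[0,0,0,0,0,0]]], fingers=0)

```text
clock: 25.0
tool_pos: [0.4288, 0.2023, 0.0249]
orientation: [-180.0, 0.0, -71.9]
force: [0.4, 0.0, 3.5]
opening: 0.0576
gripper_force: 30.0
```

```bash
python3 - <<'E'
from h import *
p,R=state();print(p,R.as_euler('xyz',degrees=True),ctrl.get_obs()["opening"],ctrl.get_obs()["gripper_force"])
chain([(.4286,.2017,.16,-71.9),(.5903,.0756,.16,-71.9),(.5903,.0756,.052,-71.9)])
E
```

```text
[0.42875515 0.20228885 0.0249263 ] [-1.79953789e+02  1.28230269e-02 -7.18924581e+01] 0.05759422716577003 30.0004233311779
(0.4286, 0.2017, 0.16, -71.9) [0.05, 0.02, -13.51] [-0.0, 0.0, 0.0]
(0.5903, 0.0756, 0.16, -71.9) [17.01, -11.45, -0.0] [0.0, 0.0, 0.0]
(0.5903, 0.0756, 0.052, -71.9) [0.0, -0.0, 10.8] [0.0, 0.0, 0.0]
```

To row units: -13.5 cm / 60 = -0.225, -12 cm / 60 = -0.2.

Emit:
send_rows(plan=[[[0,0,-0.0117,0,0,0],[0,0,-0.0333,0,0,0],[0,0,-0.07,0,0,0],[0,0,-0.1133,0,0,0],[0,0,-0.1583,0,0,0],[0.0117,-0.0083,-0.2,0,0,0],[0.0333,-0.0217,-0.225,0,0,0],[0.0667,-0.045,-0.225,0,0,0]]])

```text
clock: 25.67
tool_pos: [0.4674, 0.1736, 0.1638]
orientation: [-179.7, 0.1, -71.8]
force: [0.8, 1.7, -1.3]
opening: 0.0578
gripper_force: 30.0
```

To row units: 13.05 cm / 60 = 0.2175, -1.7 cm / 60 = -0.0283.

Emit:
send_rows(plan=[[[0.0417,-0.0283,0,0,0,0],[0.0833,-0.0567,0,0,0,0],[0.125,-0.0833,0,0,0,0],[0.1667,-0.1117,0,0,0,0],[0.1967,-0.1333,0,0,0,0],[0.2117,-0.1417,0,0,0,0],[0.2175,-0.1458,0,0,0,0],[0.2175,-0.1458,0,0,0,0]]])

```text
clock: 26.33
tool_pos: [0.5898, 0.075, 0.1591]
orientation: [179.9, 0.0, -72.0]
force: [1.1, 0.9, -1.6]
opening: 0.0577
gripper_force: 30.0
```

To row units: 8.5 cm / 60 = 0.1417, 8 cm / 60 = 0.1333.

Emit:
send_rows(plan=[[[0,0,0.0117,0,0,0],[0,0,0.0367,0,0,0],[0,0,0.0733,0,0,0],[0,0,0.1083,0,0,0],[0,0,0.1333,0,0,0],[0,0,0.1417,0,0,0],[0,0,0.1417,0,0,0],[0,0,0.1417,0,0,0]]])

```text
clock: 27.0
tool_pos: [0.59, 0.0762, 0.0751]
orientation: [-180.0, -0.0, -71.8]
force: [0.8, 0.3, -1.1]
opening: 0.0577
gripper_force: 30.0
```

```bash
python3 - <<'E'
from h import *
p,R=state();print(p,R.as_euler('xyz',degrees=True),ctrl.get_obs()["opening"])
chain([(.5903,.0756,.052,-71.9)])
E
```

```text
[0.59004095 0.07615201 0.07510803] [-1.79984374e+02 -9.22863650e-03 -7.18388943e+01] 0.057661447402681504
(0.5903, 0.0756, 0.052, -71.9) [0.06, -0.01, 2.31] [-0.0, -0.0, 0.1]
```

Emit:
send_rows(plan=[[[0,0,0.01,0,0,0],[0,0,0.0217,0,0,0],[0,0,0.0317,0,0,0],[0,0,0.0367,0,0,0],[0,0,0.0383,0,0,0],[0,0,0.0392,0,0,0],[0,0,0.0392,0,0,0]]])

```text
clock: 27.58
tool_pos: [0.5899, 0.0752, 0.0519]
orientation: [180.0, -0.0, -71.9]
force: [-6.1, -0.3, 8.2]
opening: 0.0577
gripper_force: 30.0
```

To row units: -10 cm / 60 = -0.1667, -6 cm / 60 = -0.1.

Emit:
send_rows(plan=[[[0,0,0,0,0,0],[0,0,0,0,0,0],[0,0,0,0,0,0],[0,0,0,0,0,0],[0,0,-0.0167,0,0,0],[0,0,-0.05,0,0,0],[0,0,-0.1,0,0,0],[0,0,-0.1667,0,0,0]]], fingers=1)

```text
clock: 28.25
tool_pos: [0.5886, 0.0749, 0.1503]
orientation: [179.7, -0.0, -71.9]
force: [0.7, 0.4, 0.2]
opening: 0.0875
gripper_force: 0.0
```

```bash
python3 - <<'E'
from h import *
p,R=state();print(p)
chain([(.4226,.2750,.14,-71.9),(.4226,.275,.0205,-71.9)])
E
```

```text
[0.58855684 0.07487732 0.15034297]
(0.4226, 0.275, 0.14, -71.9) [-24.17, 9.56, 1.08] [0.3, -0.0, -0.0]
(0.4226, 0.275, 0.0205, -71.9) [0.0, -0.0, 11.95] [0.0, 0.0, 0.0]
```

To row units: -24.1 cm / 60 = -0.4017, 9.7 cm / 60 = 0.1617.

Emit:
send_rows(plan=[[[-0.025,0.01,0,0,0,0],[-0.08,0.0317,0,0,0,0],[-0.14,0.0567,0,0,0,0],[-0.2,0.08,0,0,0,0],[-0.26,0.105,0,0,0,0],[-0.3167,0.1267,0,0,0,0],[-0.3667,0.1467,0,0,0,0],[-0.4017,0.1617,0,0,0,0]]])

```text
clock: 28.92
tool_pos: [0.4217, 0.2764, 0.1521]
orientation: [-179.9, 0.0, -71.8]
force: [0.5, 0.6, 0.4]
opening: 0.0877
gripper_force: 0.0
```

To row units: 1 cm / 60 = 0.0167.

Emit:
send_rows(plan=[[[0,0,0.0167,0,0,0],[0,0,0.0167,0,0,0],[0,0,0.0167,0,0,0],[0,0,0.0167,0,0,0]]])

```text
clock: 29.25
tool_pos: [0.4236, 0.274, 0.1414]
orientation: [-180.0, -0.0, -71.9]
force: [-0.0, -0.3, 0.3]
opening: 0.0876
gripper_force: 0.0
```

```bash
python3 - <<'E'
from h import *
p,R=state();print(p)
chain([(.4226,.275,.0205,-71.9)])
E
```

```text
[0.42359059 0.27396699 0.1413955 ]
(0.4226, 0.275, 0.0205, -71.9) [-0.13, 0.06, 12.09] [-0.0, -0.0, -0.0]
```

To row units: 12.1 cm / 60 = 0.2017, 11.5 cm / 60 = 0.1917.

Emit:
send_rows(plan=[[[-0.0017,0.0008,0.0417,0,0,0],[-0.0017,0.0008,0.0833,0,0,0],[-0.0017,0.0008,0.125,0,0,0],[-0.0017,0.0008,0.1667,0,0,0],[-0.0017,0.0008,0.1917,0,0,0],[-0.0017,0.0008,0.2017,0,0,0],[-0.0017,0.0008,0.2017,0,0,0],[-0.0017,0.0008,0.2017,0,0,0]]])

```text
clock: 29.92
tool_pos: [0.4231, 0.2751, 0.0206]
orientation: [-180.0, -0.0, -71.9]
force: [0.6, -0.8, -0.2]
opening: 0.0873
gripper_force: 0.0
```

Emit:
send_rows(plan=[[[0,0,0,0,0,0],[0,0,0,0,0,0],[0,0,0,0,0,0],[0,0,0,0,0,0],[0,0,0,0,0,0],[0,0,0,0,0,0],[0,0,0,0,0,0],[0,0,0,0,0,0]]], fingers=0)

```text
clock: 30.58
tool_pos: [0.4225, 0.2755, 0.0203]
orientation: [-180.0, 0.0, -71.9]
force: [0.0, 0.0, 3.2]
opening: 0.0499
gripper_force: 30.0
```

```bash
python3 - <<'E'
from h import *
p,R=state();print(p,R.as_euler('xyz',degrees=True),ctrl.get_obs()["opening"],ctrl.get_obs()["gripper_force"])
chain([(p[0],p[1],.15,-71.9),(.5832,.1676,.15,-71.9),(.5832,.1676,.0473,-71.9)])
E
```

```text
[0.42252216 0.27549966 0.0202842 ] [-1.79971405e+02  1.17190087e-02 -7.18940226e+01] 0.04988989460024073 29.996798846405
(np.float64(0.4225221554692672), np.float64(0.2754996647029643), 0.15, -71.9) [-0.0, -0.01, -12.97] [-0.0, 0.0, 0.0]
(0.5832, 0.1676, 0.15, -71.9) [15.25, -11.92, -0.0] [0.0, 0.0, 0.0]
(0.5832, 0.1676, 0.0473, -71.9) [0.0, -0.0, 10.27] [0.0, 0.0, 0.0]
```

To row units: -13 cm / 60 = -0.2167, -12 cm / 60 = -0.2.

Emit:
send_rows(plan=[[[0,0,-0.0117,0,0,0],[0,0,-0.0333,0,0,0],[0,0,-0.07,0,0,0],[0,0,-0.1133,0,0,0],[0,0,-0.1583,0,0,0],[0.0117,-0.0083,-0.2,0,0,0],[0.0333,-0.025,-0.2167,0,0,0],[0.0667,-0.0517,-0.2167,0,0,0]]])

```text
clock: 31.25
tool_pos: [0.465, 0.2482, 0.1539]
orientation: [-179.7, 0.2, -71.8]
force: [-0.4, 1.1, -1.6]
opening: 0.0499
gripper_force: 30.0
```

To row units: 11.25 cm / 60 = 0.1875, 11.1 cm / 60 = 0.185.

Emit:
send_rows(plan=[[[0.0383,-0.03,0,0,0,0],[0.0767,-0.06,0,0,0,0],[0.1167,-0.0917,0,0,0,0],[0.15,-0.1167,0,0,0,0],[0.175,-0.1367,0,0,0,0],[0.185,-0.145,0,0,0,0],[0.1875,-0.1467,0,0,0,0],[0.1875,-0.1467,0,0,0,0]]])

```text
clock: 31.92
tool_pos: [0.5824, 0.1669, 0.1498]
orientation: [179.9, 0.0, -72.0]
force: [-0.8, 1.2, -0.6]
opening: 0.05
gripper_force: 30.0
```

To row units: 8 cm / 60 = 0.1333, 7.5 cm / 60 = 0.125.

Emit:
send_rows(plan=[[[0,0,0.0117,0,0,0],[0,0,0.0367,0,0,0],[0,0,0.0733,0,0,0],[0,0,0.105,0,0,0],[0,0,0.125,0,0,0],[0,0,0.1333,0,0,0],[0,0,0.1333,0,0,0],[0,0,0.1333,0,0,0]]])

```text
clock: 32.58
tool_pos: [0.5827, 0.1678, 0.0705]
orientation: [-180.0, -0.0, -71.8]
force: [-0.2, -0.7, -2.5]
opening: 0.0499
gripper_force: 30.0
```

```bash
python3 - <<'E'
from h import *
p,R=state();print(p,R.as_euler('xyz',degrees=True),ctrl.get_obs()["opening"])
chain([(.5832,.1676,.0473,-71.9)])
E
```

```text
[0.58265295 0.1678465  0.07048514] [-1.79983760e+02 -5.66900101e-03 -7.18471226e+01] 0.04985888277953446
(0.5832, 0.1676, 0.0473, -71.9) [0.04, -0.04, 2.32] [-0.0, -0.0, 0.1]
```

Then release, rise, and swing aside over the mat to clear the view.

To row units: 2.3 cm / 60 = 0.0383, 2.2 cm / 60 = 0.0367.

Emit:
send_rows(plan=[[[0,0,0.01,0,0,0],[0,0,0.0217,0,0,0],[0,0,0.0317,0,0,0],[0,0,0.0367,0,0,0],[0,0,0.0383,0,0,0],[0,0,0.0383,0,0,0]]])

```text
clock: 33.08
tool_pos: [0.5826, 0.1669, 0.0473]
orientation: [180.0, -0.0, -71.9]
force: [-1.9, -0.3, 3.7]
opening: 0.05
gripper_force: 30.0
```

To row units: -10 cm / 60 = -0.1667, -6 cm / 60 = -0.1.

Emit:
send_rows(plan=[[[0,0,0,0,0,0],[0,0,0,0,0,0],[0,0,0,0,0,0],[0,0,0,0,0,0],[0,0,-0.0167,0,0,0],[0,0,-0.05,0,0,0],[0,0,-0.1,0,0,0],[0,0,-0.1667,0,0,0]]], fingers=1)

```text
clock: 33.75
tool_pos: [0.5813, 0.1664, 0.1464]
orientation: [179.7, -0.0, -71.9]
force: [0.6, 0.6, -0.7]
opening: 0.0869
gripper_force: 0.0
```

Emit:
send_rows(plan=[[[-0.0333,0.0167,-0.05,0,0,0],[-0.0833,0.0417,-0.0833,0,0,0],[-0.1333,0.0667,-0.1167,0,0,0],[-0.1833,0.0917,-0.15,0,0,0],[-0.2333,0.1167,-0.1667,0,0,0],[-0.2833,0.1417,-0.1667,0,0,0],[-0.3333,0.1667,-0.1667,0,0,0],[-0.3333,0.1667,-0.1667,0,0,0]]])

```text
clock: 34.42
tool_pos: [0.4228, 0.3294, 0.2485]
orientation: [-179.9, 0.1, -71.7]
force: [0.8, 0.4, 0.3]
opening: 0.0878
gripper_force: 0.0
```

Emit:
send_rows(plan=[[[0,0,0,0,0,0],[0,0,0,0,0,0],[0,0,0,0,0,0]]])

```text
clock: 34.67
tool_pos: [0.4261, 0.3257, 0.2473]
orientation: [-180.0, -0.0, -71.9]
force: [-0.1, -0.2, -0.1]
opening: 0.0874
gripper_force: 0.0
```

```bash
python3 - <<'E'
from h import *
s=ctrl.snapshot("scene"); a=cv2.imread("pics/scene0.png")[:,:,::-1]; p,R=state();print(p,ctrl.get_obs()["clock"])
# residual shift of each jar region between start and now, by template matching
for n,(x,y,w,h) in dict(blue=(208,216,23,34),red=(244,214,20,28),tall=(259,258,28,30),base=(203,250,60,14)).items():
    r=cv2.matchTemplate(cv2.cvtColor(s["img"][y-8:y+h+8,x-8:x+w+8],cv2.COLOR_RGB2GRAY),cv2.cvtColor(np.ascontiguousarray(a[y:y+h,x:x+w]),cv2.COLOR_RGB2GRAY),cv2.TM_CCOEFF_NORMED)
    _,v,_,l=cv2.minMaxLoc(r);print(n,v.__round__(3),l[0]-8,l[1]-8)
d=cv2.absdiff(s["img"],np.ascontiguousarray(a)).max(2)
m=cv2.inRange(cv2.cvtColor(s["img"][170:225,190:240],cv2.COLOR_RGB2HSV),(4,150,90),(18,255,255));print("bolt",cv2.minAreaRect(cv2.findNonZero(m)), px(s,np.array([.4285,.0605,.05]))-[190,170])
E
```

```text
[0.42622781 0.3255965  0.24714286] 34.7167
blue 0.983 0 0
red 0.983 0 0
tall 1.0 0 0
base 1.0 0 0
bolt ((24.10404396057129, 26.676300048828125), (5.474058628082275, 16.11806297302246), 81.25383758544922) [23.78744777 28.64692473]
```

Both jars match their start image to the pixel and the bolt stands in the tray; handing in.

```bash
python3 -c "
from plant import ctrl
print(ctrl.close_job())"
```

```text
the job is handed in; nothing more can be done
None
```

The job is handed in: the bolt stands upright in the middle of the blue tray, and both jars are back on the plate, matching their start image to within a pixel. The white jar with the blue lid has not moved; I did not re-measure the tape roll or the sanding block. It took about 35 s of the 106 s, and the hand-in returned no verdict.

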